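# Set up and level the folding bench wheel

### The arm

A 6-joint arm with a two-finger parallel gripper is mounted at the origin on the work surface. World frame = base frame: x ahead of the robot, y to its left, z up, the work surface at z = 0. Lengths are in mm, angles in rad, forces in N, time in s.
With the tool pointing down it reaches from about 275 to 750 mm from the base axis. Payload 10.2 kg.
Tool frame: the origin (TCP) lies between the finger pads; the fingertips stand 19 mm ahead of it and the grasp point (between the pads) is the TCP; z points along the fingers, y is the line along which they close (so a half turn about z gives the same grasp; the last joint's range is limited). The gripper opens to 85 mm and grips with 20 to 120 N. Pads are 22 mm wide; open, the fingers measure 114 mm over their backs; the gripper's body (76 mm by 85 mm) begins 54 mm behind the grasp point. The pads swing forward as they close: fully open they stand 13 mm farther back than shut.
Start: joints at [-1.44, 0.313, 1.498, -0, 1.331, -0.223], TCP at [181.882, -492.494, 250.294] pointing down, gripper open.
Joint ranges: [-2.94, 2.94], [-0.97, 2.17], [0.19, 2.56], [-1.23, 4.37], [0.02, 3.11], [-2.88, 2.88]. Speed limits (rad/s): [2.39, 2.39, 3.01, 3.14, 3.14, 3.14].

### API

Orientations are given as a unit quaternion [w, x, y, z].
In Python, from rig import sense, capture, finish_job gives the robot as it stands. The module is installed in compiled form; this text tells all that it offers.
- The arm moves only by the tool move_arm, never from a script. Its argument "moves" is a list of rows, each an object with "turn": the turn, a rotation vector about the tool's x, y, z in rad, a list of three; "translation": the shift along the tool's x, y, z in mm, a list of three; "hand": the opening, from 0 (shut) to 1 (fully open). In form: [{"turn": [wx, wy, wz], "translation": [x, y, z], "hand": hand}, ...]. A call has 1 to 10 rows; each row shifts and turns the commanded pose from where the row before left it, along the tool's axes as they then stand; what a row does not reach is not made up. A row lasts 1/12 s, in which the tool goes at most 41.7 mm and 7.16 degrees, less where a joint would pass 70% of its speed; a pose out of reach is approached as far as the arm can. A call with a gripper value outside its range is refused whole. The fingers move at their own pace and stop on an object; "grip_force" is the grip in N (left out, the last holds). Time passes only in rows, so rows that do not move let the fingers close. It gives the time, the measured TCP pose, the force, the opening and the grip force at its end, in the units of the state.
- sense(): the state, without advancing time (a new reading comes with each control period).
- capture(name): name is "scene" or "top" or "wrist"; returns a dict with "image" (400x640x3 uint8, blue, green, red), "z_map" (400x640 float32, mm along the optical axis (not along the pixel's ray), 0 where there is no reading), "vertical_fov" (degrees; the focal length in pixels is half the picture's height over the tangent of half this angle, whatever the lens; pixels are square), "cx", "cy" (the principal point, pixels), "k1" (the pictures are not rectified: a ray, as slopes to the right and down, at radius r is drawn at 1 + k1 r^2 times it, then the intrinsics apply), "R" (3x3) and "t" (3): a world point X has camera coordinates R X + t; the wrist camera has in their place "T_tool_cam" (4x4, takes a point from camera to tool coordinates, whose origin is the TCP and whose axes are the flange's). Camera axes: x right, y down, z forward; pixel columns grow to the right and rows downward; lengths in mm; the calibration is good to about 2 mm. A picture is of the moment at which its call begins: read the wrist's pose just before it.
- finish_job(): hands the job in; it is judged then, once.
The state is a dict: "time_s": time; "joints": joint angles; "dq": joint speeds; "tau": joint torques, N m; "eef_pos": TCP position; "ee_rot": TCP orientation; "force": force on the tool from outside, world axes, zero at the start; "wrist_torque": the same for the moment, N m; "grip_width": opening from 0.0 (shut) to 1.0 (fully open); "grip_force": force on a finger pad.
Only numpy, scipy, OpenCV 4.12 (cv2) and the standard library are available. Lean on these libraries where they do the work, as an engineer would, in place of code of your own. Each camera call takes 0.05 s, during which the arm holds its last target. There are 200 camera calls.

### The job

Get the folding potter's bench wheel ready: swing its folded leg out until it clicks home against its stop, then lay the spirit level flat across the middle of the wheelhead, pointing along that leg, and turn the wing knob of the leg's levelling foot until the bubble settles between its two lines. Then press the level down onto the wheelhead from above with about 10 N (the weight of a bag of sugar) to check that the bubble stays between the lines under load, and finish while still holding that press: do not let go. Leave the pots and tools around the wheel where they are.

Things in the scene. Friction and masses are not known exactly. Their poses are not given: they have to be found in the camera images.
- wheel: the bench wheel: grey cast tripod base, round wooden wheelhead (200 mm, locked) on top. Origin on the bench under the head's middle; x points along the swing leg once it is fully out, z up. It stands on two fixed feet at x -100, y +-143 mm (bars to them 28 mm wide, tops 56 mm above the bench) and on the swing leg's foot, and tilts about the line through the two fixed feet as the third is screwed
- wheel_frame: the wheel's tilting part (casting and wheelhead). Origin midway between the two fixed feet, 10 mm above the bench; x points to the swung-out leg and dips while that foot is too short; z is normal to the wheelhead. The foot gives a little: pressing the level with 10 N moves the bubble by under 1 mm
- head_centre (a point): centre of the flat top of the wheelhead, about 105 mm above the bench; x and z axes as wheel_frame
- leg (a joint): angle of the swing leg (rad) about its upright pivot: 0 folded, grows anticlockwise seen from above, 1.0 fully out against the stop. The leg points along the wheel's x turned by (value - 1.0). From about 0.6 a sprung ball resists; past about 0.9 it drives the leg home and holds it. Swinging takes about 10 N at its handle, as the foot drags on the bench
- leg_pivot (a point): the swing leg's pivot: on the wheel's x axis 55 mm out from the middle of the head, 55 mm above the bench
- leg_handle (a point): middle of the upright black pull handle on the swing leg, 88 mm from the pivot, 122 mm above the bench; x axis outwards along the leg. The grip is a cylinder 24 mm across, from 104 to 138 mm above the bench, on a 12 mm rod that rises from the leg's bar (28 mm wide, its top 64 mm above the bench). The foot's boss at the bar's end is 36 mm across, its top 70 mm above the bench
- knob_grip (a point): grip point of the black wing knob on the levelling foot, on the screw's axis, 165 mm from the pivot, about 99 mm up. The wing is a bar 48 mm long (this point's x), 13 mm thick (y), 28 mm high, top 8 mm above this point. Clockwise from above raises the leg side of the wheel, 8 mm a turn (0.1 Nm). With the leg out it is 320 mm from the line of the fixed feet. At the start it is 1 to 4 mm too low
- level: the spirit level, a loose aluminium bar 200 mm long (x), 24 wide (y), 45 high (z) with black end caps, 0.37 kg; origin in the middle of its underside, z up. It starts lying on the bench right way up. The vial lies along it in a 50 mm window in the middle of its top edge; its top can be pressed anywhere
- level_top (a point): middle of the level's top edge, 45 mm above its underside, over the vial; axes as the level
- bubble_mid (a point): middle of the bubble in the level's vial. Centred when its x in the level's frame is 0; it runs to the higher end, 0.8 mm per milliradian, at most 15.5 mm, so with the level along the leg 1 mm of bubble is 0.31 rad of the wing knob; it settles in about 1.5 s. The bubble is 15 mm long, the vial's two black lines 9.7 mm either side of its middle: it is between them within 2.2 mm of 0
- pot_small: bystander, leave alone: unfired pot, 80 mm wide, 77 mm high; origin under its centre
- pot_large: bystander, leave alone: unfired pot, 118 mm wide, 113 mm high; origin under its centre
- bowl: bystander, leave alone: unfired bowl, 124 mm wide, 55 mm high; origin under its centre
- mug: bystander, leave alone: blue mug, 80 mm wide, 90 mm high, handle on one side; origin under its centre
- trim_tool: bystander, leave alone: loop trimming tool with a wooden handle, 200 mm long, 16 mm thick, lying; origin under its centre
- rib: bystander, leave alone: flat wooden rib, 95 x 50 x 6 mm, lying; origin under its centre
- chuck_ring: bystander, leave alone: terracotta ring, 88 mm across, 22 mm high; origin under its centre

How it is judged:
By the outcome, as a careful person would: the job done as asked, in the order asked, and still so for the second after the job is handed in, while the arm keeps its last pose, push and grip.
It also fails if it takes over 72 s, if anything falls off the work surface, if the arm or the gripper's body presses on something with over 40 N, if the wrist force passes 120 N, or if a joint passes its speed limit or range.

## Working session

There is one attempt and no reset: what is moved stays moved. The work goes in short steps, Python scripts to look and compute and a tool call to move; the robot and the scene stay as the last step left them, time stands still between calls to the robot, and variables do not carry over. Pictures are saved under pics/ and viewed, at most 10 in all, crops included, and the job is handed in when it is done.

Besides the shell and the picture viewer there is one more tool, called after ">>>" in YAML: its name, and indented under it one key for each argument. move_arm: Moves the arm, as the interface text tells. Its arguments: {"type":"object","properties":{"moves":{"type":"array","items":{"type":"object","properties":{"turn":{"type":"array","items":{"type":"number"}},"translation":{"type":"array","items":{"type":"number"}},"hand":{"type":"number"}}}},"grip_force":{"type":"number"}},"required":["moves"]}

```bash
mkdir -p pics
cat > h.py <<'E'
import numpy as np, cv2
from rig import sense, capture
from scipy.spatial.transform import Rotation as Ro
def pose():
    s=sense(); q=s['ee_rot']; return np.array(s['eef_pos']),Ro.from_quat([q[1],q[2],q[3],q[0]]).as_matrix(),s
def cam(name):
    p,R,s=pose(); c=capture(name)
    if name=='wrist':
        T=np.array(c['T_tool_cam']); c['Rwc']=R@T[:3,:3]; c['o']=p+R@T[:3,3]
    else:
        c['Rwc']=np.array(c['R']).T; c['o']=-c['Rwc']@np.array(c['t'])
    c['f']=200/np.tan(np.radians(c['vertical_fov'])/2)
    return c
def rays(c,px):
    px=np.atleast_2d(px).astype(float); d=(px-[c['cx'],c['cy']])/c['f']; u=d.copy()
    for _ in range(20): u=d/(1+c['k1']*(u**2).sum(1,keepdims=True))
    return np.c_[u,np.ones(len(u))]
def atz(c,px,z):
    r=rays(c,px)@c['Rwc'].T; return c['o']+r*((z-c['o'][2])/r[:,2])[:,None]
def depth(c,px):
    r=rays(c,px); z=np.array([c['z_map'][int(round(v)),int(round(u))] for u,v in np.atleast_2d(px)])
    return c['o']+(r*z[:,None])@c['Rwc'].T
def tri(c1,p1,c2,p2):
    a=(rays(c1,p1)@c1['Rwc'].T)[0]; b=(rays(c2,p2)@c2['Rwc'].T)[0]
    s=np.linalg.lstsq(np.c_[a,-b],c2['o']-c1['o'],rcond=None)[0]
    P,Q=c1['o']+a*s[0],c2['o']+b*s[1]; return (P+Q)/2,np.linalg.norm(P-Q)
def proj(c,X):
    x=(np.atleast_2d(X)-c['o'])@c['Rwc']; u=x[:,:2]/x[:,2:]; return u*(1+c['k1']*(u**2).sum(1,keepdims=True))*c['f']+[c['cx'],c['cy']]
def save(c,n): 
    import pickle; pickle.dump(c,open(n+'.pkl','wb'))
def load(n):
    import pickle; return pickle.load(open(n+'.pkl','rb'))
E
python3 - <<'E'
from h import *
for n in ['top','scene']:
    c=cam(n); save(c,n+'0'); print(n,c['o'].round(),c['f'],c['k1'],c['Rwc'].round(2).tolist())
    cv2.imwrite(f'pics/{n}0.png',cv2.resize(c['image'],(800,500),interpolation=cv2.INTER_CUBIC))
print(sense())
E
```

```text
top [ 305.    8. 1474.] 496.9416110280826 0.03177638443927551 [[0.02, -0.99, 0.16], [-1.0, -0.02, -0.01], [0.01, -0.16, -0.99]]
scene [1036.   98.  980.] 384.8975580376301 -0.01709094758778832 [[-0.2, 0.85, -0.49], [0.98, 0.17, -0.1], [-0.0, -0.5, -0.86]]
{'time_s': 0.1, 'joints': array([-1.44041937e+00,  3.13389442e-01,  1.49835335e+00,  1.15950397e-05,
        1.33098859e+00, -2.23399730e-01]), 'dq': array([ 0.00092624,  0.00048451, -0.00156334, -0.00131987, -0.00069258,
        0.00128207]), 'tau': array([ 2.12225968e-03, -4.12898934e+01, -2.60142231e+01, -3.06762486e-04,
        2.98035593e-03,  1.41237720e-05]), 'eef_pos': array([ 181.84689305, -492.28459848,  249.79756733]), 'ee_rot': array([-5.68483519e-04,  9.84396091e-01,  1.75965938e-01,  3.20969684e-05]), 'force': array([-0.54632489, -0.38875295,  0.19336471]), 'wrist_torque': array([-0.01678416,  0.00425284, -0.02708527]), 'grip_force': 0.0, 'grip_width': 1.0016310066221876}
```

View pics/top0.png

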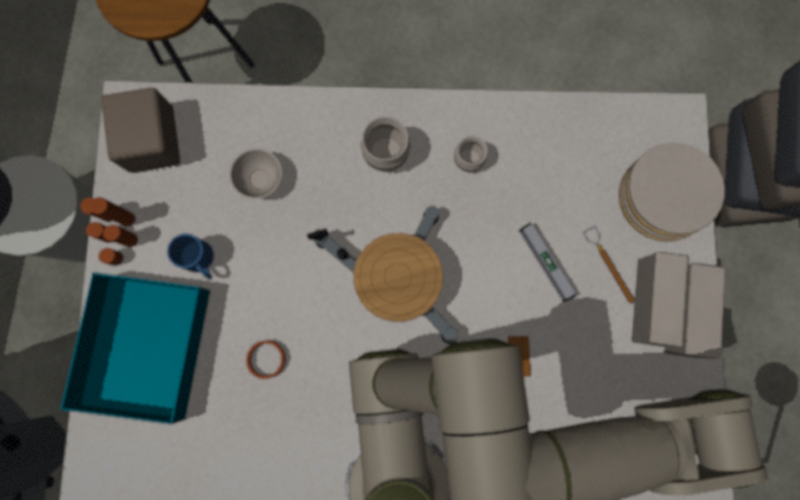

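View pics/scene0.png

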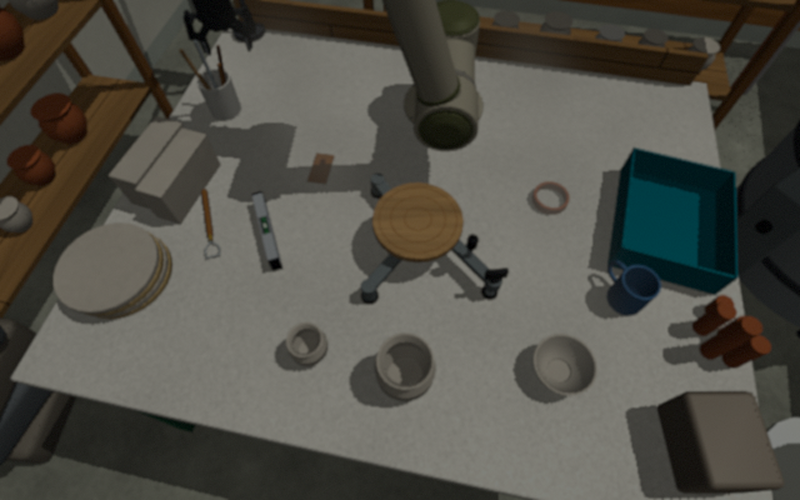

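The top view shows the wheelhead at (398,277) and the fixed feet at about (432,213) and (455,333). The knob is at (318,236), the handle at (342,253), and the level runs from (528,228) to (570,295). The scene view shows the same layout: knob (495,272), handle (472,241), level (258,195) to (275,265). I'll measure with depth clouds from both views.

```bash
cat > m.py <<'E'
from h import *
import sys
def cloud(c):
    v,u=np.mgrid[0:400,0:640]; px=np.c_[u.ravel(),v.ravel()]
    z=c['z_map'].ravel(); P=c['o']+(rays(c,px)*z[:,None])@c['Rwc'].T; return P,px,z>0
def sel(P,ok,cx,cy,r,z0,z1):
    return ok&(np.hypot(P[:,0]-cx,P[:,1]-cy)<r)&(P[:,2]>z0)&(P[:,2]<z1)
E
python3 - <<'E'
from m import *
C={n:load(n+'0') for n in ['top','scene']}
c=C['top']
vw=lambda u,v:(u/1.25,v/1.25)
for n,p,z in [('head',vw(398,277),105),('f1',vw(431,216),56),('f2',vw(455,333),56),('knob',vw(318,236),100),('handle',vw(342,253),138),('lev1',vw(528,228),45),('lev2',vw(570,295),45)]: print(n,atz(c,[p],z).round(1),depth(c,[p]).round(1))
c2=C['scene']
for n,a,b in [('knob',vw(318,236),vw(495,272)),('handle',vw(342,253),vw(472,240)),('head',vw(398,277),vw(418,221)),('lev1',vw(527,227),vw(275,265)),('lev2',vw(570,295),vw(258,195))]: print(n,tri(c,[a],c2,[b]))
h=atz(c,[vw(398,277)],105)[0]
for n in C:
    P,px,ok=cloud(C[n])
    Q=P[sel(P,ok,h[0],h[1],140,90,120)]; (x,y),r=cv2.minEnclosingCircle(Q[:,:2].astype('f4')); print(n,'head',x,y,r,np.median(Q[:,2]),len(Q), np.median(Q[:,:2],0))
    Q=Q[np.hypot(*(Q[:,:2]-[x,y]).T)<110]
    A=np.c_[Q[:,:2]-[x,y],np.ones(len(Q))]; print('plane',np.linalg.lstsq(A,Q[:,2],rcond=None)[0])
    L=atz(c,[vw(549,262)],45)[0]; Q=P[sel(P,ok,L[0],L[1],125,30,60)]
    (rc,wh,an)=cv2.minAreaRect(Q[:,:2].astype('f4')); print('level',rc,wh,an,np.median(Q[:,2]),len(Q), 'median',np.median(Q[:,:2],0)); 
    t=Q[:,:2]-Q[:,:2].mean(0); w,V=np.linalg.eigh(t.T@t); print('dir',V[:,1])
    Q=P[sel(P,ok,h[0]+60,h[1]+160,170,75,150)&(np.hypot(P[:,0]-h[0],P[:,1]-h[1])>108)]
    print('leg pts',len(Q)); print(Q.round()[::max(1,len(Q)//25)].tolist())
    for m in ['image']:
        im=C[n][m]
        a=(170,130,390,310) if n=='top' else (190,120,420,260)
        cv2.imwrite(f'pics/{n}crop.png',cv2.resize(im[a[1]:a[3],a[0]:a[2]],None,fx=3.4,fy=3.3,interpolation=cv2.INTER_CUBIC))
E
```

```text
head [[460.6  12.4 105. ]] [[460.5  12.4 105.5]]
f1 [[610.7 -61.3  56. ]] [[610.3 -61.3  57.6]]
f2 [[ 341.6 -118.9   56. ]] [[ 341.6 -119.    55.6]]
knob [[549.9 193.7 100. ]] [[551.4 194.8  91.7]]
handle [[506.7 135.  138. ]] [[507.  135.2 135.7]]
lev1 [[ 589.1 -289.6   45. ]] [[ 589.6 -290.1   42.7]]
lev2 [[ 434.  -384.1   45. ]] [[ 433.5 -382.7   50.2]]
knob (array([551.98319096, 193.25576723,  88.38904162]), np.float64(3.995581344922677))
handle (array([508.44118941, 134.40467685, 127.14460887]), np.float64(3.215103390347061))
head (array([462.07366201,  11.96447452,  92.21883664]), np.float64(0.9682205754356337))
lev1 (array([ 596.19032084, -291.56844189,   20.02542073]), np.float64(1.8746265551870707))
lev2 (array([ 434.03341885, -384.15381016,   44.60591913]), np.float64(0.15394667630266354))
top head 466.924072265625 31.428482055664062 117.27086639404297 104.40922124011718 4013 [462.24879836  13.9114346 ]
plane [ 1.26687349e-03 -4.77178618e-03  1.04415548e+02]
level (514.4169921875, -335.15667724609375) (198.4473419189453, 26.53175163269043) 31.097042083740234 44.062362559937
[... 1017 characters left out ...]
62 494 median [ 517.21653409 -337.54812747]
dir [-0.86137519 -0.50796927]
leg pts 296
[[500.0, 129.0, 136.0], [505.0, 130.0, 136.0], [507.0, 138.0, 136.0], [511.0, 140.0, 139.0], [512.0, 143.0, 137.0], [515.0, 122.0, 124.0], [519.0, 125.0, 126.0], [521.0, 128.0, 127.0], [522.0, 131.0, 124.0], [519.0, 139.0, 116.0], [521.0, 135.0, 107.0], [513.0, 137.0, 83.0], [552.0, 196.0, 105.0], [559.0, 179.0, 106.0], [553.0, 207.0, 104.0], [561.0, 187.0, 106.0], [556.0, 214.0, 107.0], [561.0, 195.0, 105.0], [569.0, 175.0, 107.0], [561.0, 203.0, 102.0], [567.0, 183.0, 101.0], [559.0, 211.0, 95.0], [565.0, 192.0, 94.0], [568.0, 175.0, 88.0], [559.0, 206.0, 82.0], [563.0, 194.0, 79.0], [565.0, 199.0, 79.0]]
```

```bash
cat >> h.py <<'E'
def plan(X,yaw=None):
    "tool-frame delta from present pose to X, tool pointing straight down, tool x at world heading yaw (rad)"
    p,R,s=pose(); d=R.T@(np.array(X)-p)
    y0=np.arctan2(R[1,0],R[0,0]); yaw=y0 if yaw is None else yaw
    Rt=np.array([[np.cos(yaw),np.sin(yaw),0],[np.sin(yaw),-np.cos(yaw),0],[0,0,-1]])
    rv=Ro.from_matrix(R.T@Rt).as_rotvec()
    print('t',s['time_s'],'pos',p.round(1),'yaw',round(float(y0),3),'J',s['joints'].round(2),'F',s['force'].round(1),'| delta',d.round(1),'turn',rv.round(3))
E
python3 - <<'E'
from h import *
c=cam('wrist'); print(np.array(c['T_tool_cam']).round(3),c['f'],c['cx'],c['cy'],c['k1'])
plan([480,60,420])
E
```

```text
[[   0.      -0.956   -0.294   75.331]
 [   1.       0.       0.       0.68 ]
 [   0.      -0.294    0.956 -124.148]
 [   0.       0.       0.       1.   ]] 349.6623046334418 320.85729042110324 194.46485069334918 -0.05266259605864238
t 0.15 pos [ 181.9 -492.3  249.9] yaw 0.354 J [-1.44  0.31  1.5   0.    1.33 -0.22] F [ 0.2  0.5 -0.7] | delta [ 471.  -415.  -169.6] turn [-0.001 -0.     0.   ]
```

View pics/topcrop.png

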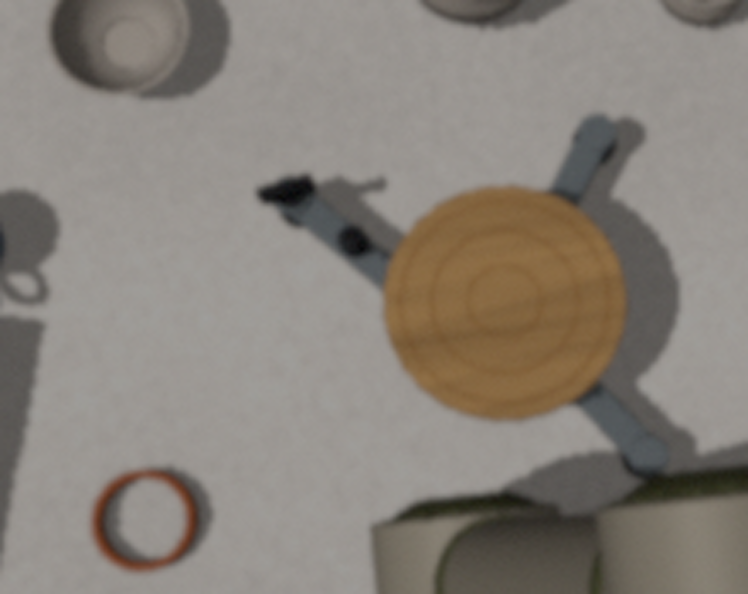

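The crop shows foot bosses at (595,133) and (648,452), the head centre at (505,303), the knob at (288,190) and the handle top at (353,240). Next I'll move the wrist camera over the wheel.

>>> move_arm:
  moves:
    - {"turn": [0, 0, 0], "translation": [29, -26, -10], "hand": 1}
    - {"turn": [0, 0, 0], "translation": [29, -26, -10], "hand": 1}
    - {"turn": [0, 0, 0], "translation": [29, -26, -10], "hand": 1}
    - {"turn": [0, 0, 0], "translation": [29, -26, -10], "hand": 1}
    - {"turn": [0, 0, 0], "translation": [29, -26, -10], "hand": 1}
    - {"turn": [0, 0, 0], "translation": [29, -26, -10], "hand": 1}
    - {"turn": [0, 0, 0], "translation": [29, -26, -10], "hand": 1}
    - {"turn": [0, 0, 0], "translation": [29, -26, -10], "hand": 1}

```text
time_s: 0.82
eef_pos: [327.7, -215.1, 330.8]
ee_rot: [0.0, 0.984, 0.176, 0.0]
force: [1.2, -1.0, 0.4]
grip_width: 0.999
grip_force: 0.0
```

>>> move_arm:
  moves:
    - {"turn": [0, 0, 0], "translation": [29, -26, -10], "hand": 1}
    - {"turn": [0, 0, 0], "translation": [29, -26, -10], "hand": 1}
    - {"turn": [0, 0, 0], "translation": [29, -26, -10], "hand": 1}
    - {"turn": [0, 0, 0], "translation": [29, -26, -10], "hand": 1}
    - {"turn": [0, 0, 0], "translation": [29, -26, -10], "hand": 1}
    - {"turn": [0, 0, 0], "translation": [29, -26, -10], "hand": 1}
    - {"turn": [0, 0, 0], "translation": [29, -26, -10], "hand": 1}
    - {"turn": [0, 0, 0], "translation": [0, 0, 0], "hand": 1}

```text
time_s: 1.48
eef_pos: [456.5, 28.9, 401.4]
ee_rot: [-0.0, 0.984, 0.179, 0.001]
force: [0.2, -0.9, 0.4]
grip_width: 1.002
grip_force: 0.0
```

Run:
```python
from m import *
import time
c=cam('wrist'); save(c,'w1'); plan([480,60,420]); 
cv2.imwrite('pics/w1.png',cv2.resize(c['image'],(800,500),interpolation=cv2.INTER_CUBIC))
t=load('top0'); f=lambda u,v:(170+u/3.4,130+v/3.3)
for n,p,z in [('f1',f(595,133),58),('f2',f(648,452),58),('head',f(505,303),105),('knob',f(288,190),104),('handle',f(353,240),136)]: print(n,atz(t,[p],z).round(1), 'in wrist view px',(proj(c,atz(t,[p],z))*1.25).round())
```

```text
t 1.5333 pos [455.6  26.6 400.5] yaw 0.359 J [-0.2   0.1   1.38  0.    1.66  1.01] F [-1.  -0.8 -0.5] | delta [ 34.6 -22.7 -19.5] turn [-0.    -0.001  0.   ]
f1 [[617.7 -61.7  58. ]] in wrist view px [[541.  66.]]
f2 [[ 339.8 -109.1   58. ]] in wrist view px [[475. 316.]]
head [[460.  12. 105.]] in wrist view px [[418. 193.]]
knob [[552.7 192.4 104. ]] in wrist view px [[267.  27.]]
handle [[506.1 134.5 136. ]] in wrist view px [[305. 100.]]
```

View pics/w1.png

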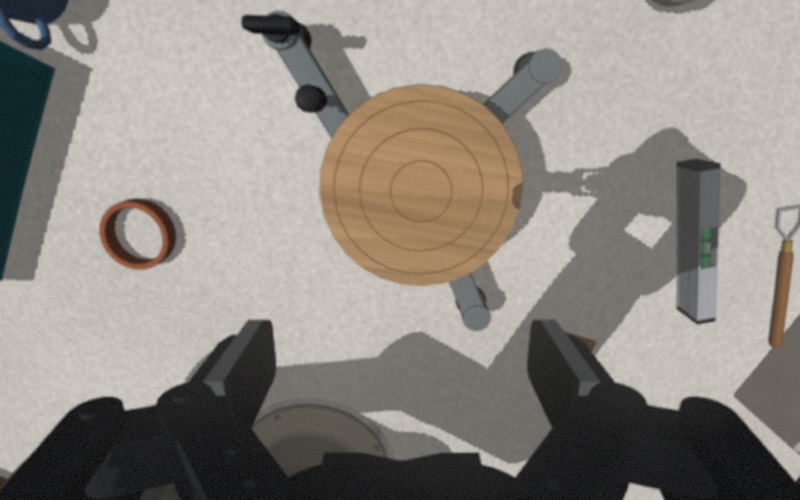

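The wrist view shows the head centre at (421,190), bosses at (545,66) and (475,317), the handle top at (311,98) and the knob top at (268,23). The level's top edge runs from about (708,164) to (704,320). Triangulating.

```bash
cat > geo.py <<'E'
from m import *
from scipy.optimize import least_squares
def model(q):
    x,y,t,a=q; e=lambda a:np.array([np.cos(a),np.sin(a)]); h=np.array([x,y]); X=e(t); Y=e(t+np.pi/2); p=h+55*X
    return np.array([h,h-100*X-143*Y,h-100*X+143*Y,p+165*e(t+a-1),p+88*e(t+a-1)])
E
python3 - <<'E'
from geo import *
t=load('top0'); f=lambda u,v:(170+u/3.4,130+v/3.3); c=load('w1'); g=lambda u,v:(u/1.25,v/1.25)
D=[('head',f(505,303),g(421,190),104),('f1',f(595,133),g(545,66),58),('f2',f(648,452),g(475,317),58),('knob',f(288,190),g(268,23),105),('handle',f(353,240),g(311,98),136)]
O=[]
for n,a,b,z in D:
    print(n,tri(t,[a],c,[b]),atz(t,[a],z).round(1),atz(c,[b],z).round(1)); O.append([atz(t,[a],z)[0,:2],atz(c,[b],z)[0,:2]])
for k in (0,1,None):
    o=np.array([x[k] if k is not None else (x[0]+x[1])/2 for x in O]); 
    r=least_squares(lambda q:(model(q)-o).ravel(),[460,12,1.8,0]); print(r.x.round(3),'\n',(model(r.x)-o).round(1).tolist())
# head circle from colour
for n,cc in (('top',t),('w',c)):
    P,px,ok=cloud(cc); m=sel(P,ok,460,13,115,99,109); Q=P[m][:,:2]; print(n,(Q.max(0)+Q.min(0))/2,Q.max(0)-Q.min(0),Q.mean(0),np.median(P[m][:,2]))
P,px,ok=cloud(c); m=sel(P,ok,513,-336,125,38,52); Q=P[m]; print('lev',cv2.minAreaRect(Q[:,:2].astype('f4')),np.median(Q,0))
E
```

```text
head (array([461.74934415,  10.68394756,  94.25311024]), np.float64(2.9865662862812523)) [[460.1  12.  104. ]] [[463.8  10.3 104. ]]
f1 (array([614.96451413, -61.02703822,  74.76804375]), np.float64(1.9088196908615134)) [[617.7 -61.7  58. ]] [[619.2 -65.5  58. ]]
f2 (array([ 339.65425145, -108.81036897,   60.73357672]), np.float64(0.2582542132222847)) [[ 339.8 -109.1   58. ]] [[ 338.5 -109.7   58. ]]
knob (array([555.46144316, 194.35399978,  95.2921181 ]), np.float64(2.796109204062558)) [[552.5 192.3 105. ]] [[556. 192. 105.]]
handle (array([508.94997357, 135.6671352 , 113.83103264]), np.float64(2.1648082616998288)) [[506.1 134.5 136. ]] [[509.5 130.4 136. ]]
[4.60251e+02 1.19690e+01 1.74800e+00 1.43000e-01] 
 [[0.2, -0.1], [0.9, 0.4], [-2.7, -2.5], [1.8, 2.1], [-0.2, 0.0]]
[4.62735e+02 9.90100e+00 1.73100e+00 1.61000e-01] 
 [[-1.0, -0.4], [0.6, -0.5], [-1.0, -2.0], [1.6, 0.6], [-0.2, 2.3]]
[4.61493e+02 1.09360e+01 1.73900e+00 1.52000e-01] 
 [[-0.4, -0.2], [0.8, -0.0], [-1.8, -2.2], [1.7, 1.4], [-0.2, 1.2]]
top [463.7209255   13.76112064] [196.04743685 195.17075464] [463.09745588  14.0333246 ] 104.29923142786652
w [462.97952216  10.53724028] [198.58068753 198.66512668] [467.40585527  12.67967221] 104.80654987227464
lev ((512.1767578125, -338.51983642578125), (201.01463317871094, 27.357194900512695), 31.551639556884766) [ 519.55106145 -333.83364112   45.03862122]
```

Run:
```python
from h import *
plan([508.2,133,200],0.89)
```

```text
t 1.5333 pos [455.6  26.6 400.5] yaw 0.359 J [-0.2   0.1   1.38  0.    1.66  1.01] F [-1.  -0.8 -0.5] | delta [ 86.6 -81.2 200.5] turn [ 0.    -0.001 -0.531]
```

>>> move_arm:
  moves:
    - {"turn": [0, 0, 0], "translation": [14.4, -13.5, 33.4], "hand": 1}
    - {"turn": [0, 0, 0], "translation": [14.4, -13.5, 33.4], "hand": 1}
    - {"turn": [0, 0, 0], "translation": [14.4, -13.5, 33.4], "hand": 1}
    - {"turn": [0, 0, 0], "translation": [14.4, -13.5, 33.4], "hand": 1}
    - {"turn": [0, 0, 0], "translation": [14.4, -13.5, 33.4], "hand": 1}
    - {"turn": [0, 0, 0], "translation": [14.4, -13.5, 33.4], "hand": 1}

```text
time_s: 2.03
eef_pos: [507.6, 129.7, 198.1]
ee_rot: [0.0, 0.985, 0.175, -0.0]
force: [0.9, 0.2, 0.3]
grip_width: 1.003
grip_force: 0.0
```

>>> move_arm:
  moves:
    - {"turn": [0, 0, -0.107], "translation": [0, 0, 0], "hand": 1}
    - {"turn": [0, 0, -0.106], "translation": [0, 0, 0], "hand": 1}
    - {"turn": [0, 0, -0.106], "translation": [0, 0, 0], "hand": 1}
    - {"turn": [0, 0, -0.106], "translation": [0, 0, 0], "hand": 1}
    - {"turn": [0, 0, -0.106], "translation": [0, 0, 0], "hand": 1}
    - {"turn": [0, 0, 0], "translation": [0, 0, 0], "hand": 1}
    - {"turn": [0, 0, 0], "translation": [0, 0, 0], "hand": 1}

```text
time_s: 2.62
eef_pos: [507.6, 129.1, 199.7]
ee_rot: [-0.0, 0.905, 0.426, -0.0]
force: [0.1, -0.3, 0.4]
grip_width: 1.006
grip_force: 0.0
```

Run:
```python
from geo import *
plan([508.2,133,128],0.89)
c=cam('wrist'); save(c,'w2'); P,px,ok=cloud(c); R=pose()[1]; p=pose()[0]
m=sel(P,ok,508,133,40,106,150); Q=P[m]; print(len(Q),np.median(Q,0),Q.min(0),Q.max(0))
m=sel(P,ok,555,192,45,85,120); Q=P[m]; print(len(Q),np.median(Q,0),Q.min(0),Q.max(0))
print(proj(c,[508.2,133,138]))
cv2.imwrite('pics/w2.png',cv2.resize(c['image'],(800,500)))
```

```text
t 2.6167 pos [507.6 129.1 199.7] yaw 0.881 J [ 0.03  0.36  1.58 -0.    1.21  0.72] F [ 0.1 -0.3  0.4] | delta [ 3.4 -2.  71.7] turn [-0.     0.    -0.009]
1615 [511.10912438 137.00604204 136.24295679] [497.4108641  122.49170702 106.02750592] [520.43465504 146.15575219 138.89839175]
1706 [556.42647133 194.85413252 105.91864756] [544.73773432 170.98073776 100.70857442] [568.53406062 217.39421971 108.61374046]
[[316.14303028 218.57518516]]
```

View pics/w2.png

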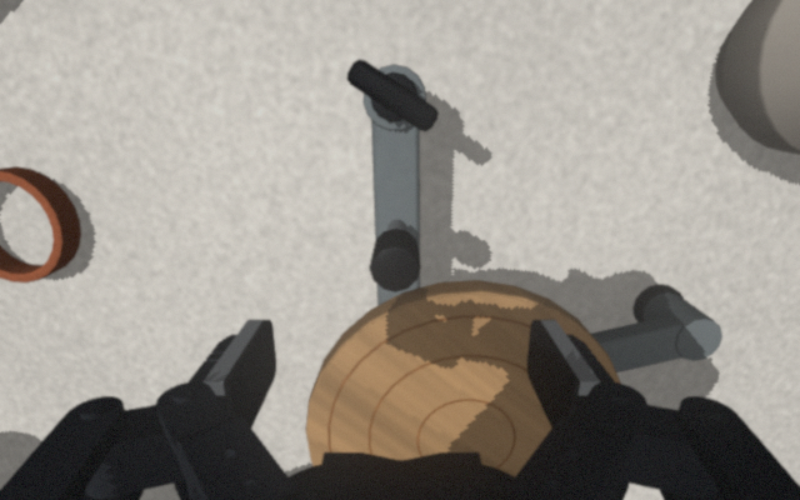

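The handle top sits at (395,264), centred between the fingers, and the leg is lined up with the tool's x axis. Going down to grip it.

>>> move_arm:
  moves:
    - {"turn": [0, 0, 0], "translation": [4.5, -2.2, 35], "hand": 1}
    - {"turn": [0, 0, 0], "translation": [0, 0, 35], "hand": 1}
    - {"turn": [0, 0, 0], "translation": [0, 0, 0], "hand": 0}
    - {"turn": [0, 0, 0], "translation": [0, 0, 0], "hand": 0}
    - {"turn": [0, 0, 0], "translation": [0, 0, 0], "hand": 0}
    - {"turn": [0, 0, 0], "translation": [0, 0, 0], "hand": 0}
    - {"turn": [0, 0, 0], "translation": [0, 0, 0], "hand": 0}
    - {"turn": [0, 0, 0], "translation": [0, 0, 0], "hand": 0}
  grip_force: 40

```text
time_s: 3.33
eef_pos: [509.0, 135.5, 131.7]
ee_rot: [-0.0, 0.904, 0.428, 0.001]
force: [-5.8, 5.1, 8.8]
grip_width: 0.263
grip_force: 39.0
```

Run:
```python
from geo import *
plan([508.7,134,130],0.89); s=sense(); print(s['grip_width'],s['grip_force'])
```

```text
t 3.3333 pos [509.  135.5 131.7] yaw 0.884 J [0.04 0.44 1.65 0.   1.05 0.72] F [-5.8  5.1  8.8] | delta [-1.3  0.7  1.7] turn [-0.    -0.002 -0.006]
0.26258997644619286 38.97540628910065
```

>>> move_arm:
  moves:
    - {"turn": [0, 0, -0.085], "translation": [-0.32, -7.5, 0], "hand": 0}
    - {"turn": [0, 0, -0.085], "translation": [-0.32, -7.5, 0], "hand": 0}
    - {"turn": [0, 0, -0.085], "translation": [-0.32, -7.5, 0], "hand": 0}
    - {"turn": [0, 0, -0.085], "translation": [-0.32, -7.5, 0], "hand": 0}
    - {"turn": [0, 0, -0.085], "translation": [-0.32, -7.5, 0], "hand": 0}
    - {"turn": [0, 0, -0.085], "translation": [-0.32, -7.5, 0], "hand": 0}
    - {"turn": [0, 0, -0.085], "translation": [-0.32, -7.5, 0], "hand": 0}
    - {"turn": [0, 0, -0.085], "translation": [-0.32, -7.5, 0], "hand": 0}
    - {"turn": [0, 0, -0.085], "translation": [-0.32, -7.5, 0], "hand": 0}
    - {"turn": [0, 0, -0.04], "translation": [-0.1, -3.5, 0], "hand": 0}

```text
time_s: 4.17
eef_pos: [447.6, 153.6, 132.1]
ee_rot: [0.006, 0.662, 0.749, 0.005]
force: [26.1, -1.5, -12.3]
grip_width: 0.267
grip_force: 40.7
```

Run:
```python
from geo import *
p,R,s=pose(); d=p[:2]-[452.8,65.2]; print(p,s['force'],s['grip_width'],np.hypot(*d),np.arctan2(d[1],d[0]),np.arctan2(R[1,0],R[0,0]))
```

```text
[447.59544855 153.57349574 132.11412143] [ 26.13855712  -1.45818415 -12.2924614 ] 0.26715773488328265 88.52661805705624 1.6296210551644181 1.6935888137101471
```

>>> move_arm:
  moves:
    - {"turn": [0, 0, -0.03], "translation": [-0.1, -5, 0], "hand": 0}
    - {"turn": [0, 0, -0.02], "translation": [-0.2, -5, 0], "hand": 0}
    - {"turn": [0, 0, 0], "translation": [-0.3, -3, 0], "hand": 0}
    - {"turn": [0, 0, 0], "translation": [0, 0, 0], "hand": 0}
    - {"turn": [0, 0, 0], "translation": [0, 0, 0], "hand": 0}

```text
time_s: 4.58
eef_pos: [438.1, 152.8, 132.7]
ee_rot: [0.008, 0.646, 0.764, 0.01]
force: [42.5, 13.4, -24.2]
grip_width: 0.269
grip_force: 41.6
```

Run:
```python
from geo import *
p,R,s=pose(); d=p[:2]-[452.8,65.2]; print(p,s['force'],s['grip_width'],np.hypot(*d),np.arctan2(d[1],d[0]),np.arctan2(R[1,0],R[0,0]))
```

```text
[438.10302944 152.84319469 132.71225284] [ 42.52333199  13.3523616  -24.21877248] 0.26860755220938476 88.8669258982079 1.7369414382046382 1.7377231466873782
```

It's against the stop: heading 1.737 and the reaction force has risen. I'll relax, release, rise and check.

>>> move_arm:
  moves:
    - {"turn": [0, 0, 0], "translation": [0, 2.5, 0], "hand": 0}
    - {"turn": [0, 0, 0], "translation": [0, 0, 0], "hand": 1}
    - {"turn": [0, 0, 0], "translation": [0, 0, 0], "hand": 1}
    - {"turn": [0, 0, 0], "translation": [0, 0, 0], "hand": 1}
    - {"turn": [0, 0, 0], "translation": [0, 0, 0], "hand": 1}
    - {"turn": [0, 0, 0], "translation": [0, 0, 0], "hand": 1}
    - {"turn": [0, 0, 0], "translation": [0, 0, -35], "hand": 1}
    - {"turn": [0, 0, 0], "translation": [0, 0, -35], "hand": 1}
    - {"turn": [0, 0, 0], "translation": [0, 0, -35], "hand": 1}
    - {"turn": [0, 0, 0], "translation": [0, 0, -35], "hand": 1}

```text
time_s: 5.42
eef_pos: [431.7, 152.1, 271.8]
ee_rot: [-0.0, 0.645, 0.764, -0.0]
force: [-0.4, 0.0, -0.0]
grip_width: 0.999
grip_force: 0.0
```

>>> move_arm:
  moves:
    - {"turn": [0, 0, 0], "translation": [0, 0, -35], "hand": 1}
    - {"turn": [0, 0, 0], "translation": [0, 0, -35], "hand": 1}
    - {"turn": [0, 0, 0], "translation": [0, 0, 0], "hand": 1}
    - {"turn": [0, 0, 0], "translation": [0, 0, 0], "hand": 1}

```text
time_s: 5.75
eef_pos: [432.4, 152.2, 341.2]
ee_rot: [0.001, 0.645, 0.764, 0.001]
force: [-0.1, -0.6, -0.3]
grip_width: 1.001
grip_force: 0.0
```

Run:
```python
from geo import *
plan([512.5,-337,250],0.548)
c=cam('wrist'); save(c,'w3'); P,px,ok=cloud(c)
for n,x,y,z0,z1,r in [('handle',438,153,120,150,25),('knob',425,227,98,115,40)]:
    m=sel(P,ok,x,y,r,z0,z1); Q=P[m]; print(n,len(Q),np.median(Q,0),(Q.min(0)+Q.max(0))/2, cv2.minAreaRect(Q[:,:2].astype('f4')))
m=sel(P,ok,462,11,115,98,109); Q=P[m]; print('head',len(Q),np.median(Q,0),Q.min(0),Q.max(0))
```

```text
t 5.75 pos [432.4 152.2 341.2] yaw 1.74 J [ 0.08  0.11  1.51  0.    1.51 -0.09] F [-0.1 -0.6 -0.3] | delta [-495.7   -3.6   91.4] turn [ 0.003 -0.002  1.192]
handle 498 [438.55519991 153.82078962 136.54178572] [438.9701098  151.86352243 129.5815112 ] ((438.93316650390625, 152.47552490234375), (22.85941505432129, 22.748287200927734), 56.67945098876953)
knob 616 [425.98607694 227.81802835 105.99038779] [426.50021058 227.93478926 104.80003405] ((426.64581298828125, 227.63705444335938), (13.139877319335938, 47.7044563293457), 67.04165649414062)
head 19784 [461.01669744  20.12092141 104.94434702] [363.88394746 -87.85353492  98.00332952] [561.87145836 110.65603307 107.85909568]
```

The leg is home: the knob is 219.7 mm from the head centre at heading 1.733, and the handle is in line. Now the level.

>>> move_arm:
  moves:
    - {"turn": [0, 0, 0], "translation": [-38.1, -0.3, 0], "hand": 1}
    - {"turn": [0, 0, 0], "translation": [-38.1, -0.3, 0], "hand": 1}
    - {"turn": [0, 0, 0], "translation": [-38.1, -0.3, 0], "hand": 1}
    - {"turn": [0, 0, 0], "translation": [-38.1, -0.3, 0], "hand": 1}
    - {"turn": [0, 0, 0], "translation": [-38.1, -0.3, 0], "hand": 1}
    - {"turn": [0, 0, 0], "translation": [-38.1, -0.3, 0], "hand": 1}
    - {"turn": [0, 0, 0], "translation": [-38.1, -0.3, 0], "hand": 1}
    - {"turn": [0, 0, 0], "translation": [-38.1, -0.3, 0], "hand": 1}
    - {"turn": [0, 0, 0], "translation": [-38.1, -0.3, 0], "hand": 1}
    - {"turn": [0, 0, 0], "translation": [-38.1, -0.3, 0], "hand": 1}

```text
time_s: 6.63
eef_pos: [492.9, -225.7, 338.2]
ee_rot: [-0.002, 0.645, 0.764, -0.0]
force: [0.4, 0.8, 0.4]
grip_width: 1.001
grip_force: 0.0
```

>>> move_arm:
  moves:
    - {"turn": [0, 0, 0], "translation": [-38.1, -0.3, 0], "hand": 1}
    - {"turn": [0, 0, 0], "translation": [-38.1, -0.3, 0], "hand": 1}
    - {"turn": [0, 0, 0], "translation": [-38.1, 0, 0], "hand": 1}
    - {"turn": [0, 0, 0.12], "translation": [0, 0, 0], "hand": 1}
    - {"turn": [0, 0, 0.12], "translation": [0, 0, 0], "hand": 1}
    - {"turn": [0, 0, 0.12], "translation": [0, 0, 0], "hand": 1}
    - {"turn": [0, 0, 0.12], "translation": [0, 0, 0], "hand": 1}
    - {"turn": [0, 0, 0.12], "translation": [0, 0, 0], "hand": 1}
    - {"turn": [0, 0, 0.12], "translation": [0, 0, 0], "hand": 1}
    - {"turn": [0, 0, 0.12], "translation": [0, 0, 0], "hand": 1}

```text
time_s: 7.47
eef_pos: [511.7, -336.5, 337.9]
ee_rot: [-0.002, 0.902, 0.432, -0.001]
force: [-0.4, -0.7, 0.6]
grip_width: 0.995
grip_force: 0.0
```

>>> move_arm:
  moves:
    - {"turn": [0, 0, 0.12], "translation": [0, 0, 30], "hand": 1}
    - {"turn": [0, 0, 0.12], "translation": [0, 0, 30], "hand": 1}
    - {"turn": [0, 0, 0.115], "translation": [0, 0, 30], "hand": 1}
    - {"turn": [0, 0, 0], "translation": [0, 0, 30], "hand": 1}
    - {"turn": [0, 0, 0], "translation": [0, 0, 0], "hand": 1}
    - {"turn": [0, 0, 0], "translation": [0, 0, 0], "hand": 1}

```text
time_s: 7.97
eef_pos: [511.4, -336.2, 218.5]
ee_rot: [-0.002, 0.963, 0.269, -0.001]
force: [0.8, -0.7, 0.4]
grip_width: 0.996
grip_force: 0.0
```

Run:
```python
from geo import *
c=cam('wrist'); save(c,'w4'); P,px,ok=cloud(c)
m=sel(P,ok,512,-337,120,38,52); Q=P[m]; r=cv2.minAreaRect(Q[:,:2].astype('f4')); print(len(Q),np.median(Q,0),r)
plan([r[0][0],r[0][1],28],0.548)
cv2.imwrite('pics/w4.png',cv2.resize(c['image'],(800,500)))
```

```text
5643 [ 529.53751966 -329.78525978   45.41515059] ((511.863525390625, -339.18804931640625), (200.85205078125, 24.08875846862793), 31.15009307861328)
t 8.0167 pos [ 512.1 -336.8  220.5] yaw 0.545 J [-0.77  0.53  1.26 -0.    1.36  0.25] F [-0.1 -0.1  1.1] | delta [ -1.4   2.  192.5] turn [-0.     0.    -0.003]
```

View pics/w4.png

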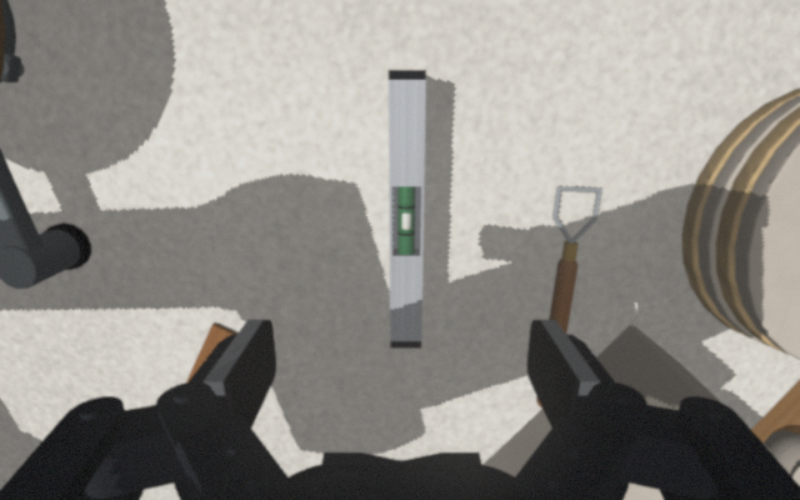

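The level is aligned with the tool. Its vial is at (406,220) and the bubble is visible. The trimming tool at (565,250) and the rib at (215,345) are clear of the fingers. Descending to grip.

>>> move_arm:
  moves:
    - {"turn": [0, 0, 0], "translation": [-1, 1.8, 38], "hand": 1}
    - {"turn": [0, 0, 0], "translation": [0, 0, 38], "hand": 1}
    - {"turn": [0, 0, 0], "translation": [0, 0, 38], "hand": 1}
    - {"turn": [0, 0, 0], "translation": [0, 0, 38], "hand": 1}
    - {"turn": [0, 0, 0], "translation": [0, 0, 38], "hand": 1}
    - {"turn": [0, 0, 0], "translation": [0, 0, 2], "hand": 0}
    - {"turn": [0, 0, 0], "translation": [0, 0, 0], "hand": 0}
    - {"turn": [0, 0, 0], "translation": [0, 0, 0], "hand": 0}
    - {"turn": [0, 0, 0], "translation": [0, 0, 0], "hand": 0}
    - {"turn": [0, 0, 0], "translation": [0, 0, 0], "hand": 0}
  grip_force: 50

```text
time_s: 8.85
eef_pos: [513.0, -339.5, 30.7]
ee_rot: [0.002, 0.963, 0.269, 0.001]
force: [-8.5, 14.9, 11.3]
grip_width: 0.3
grip_force: 6.9
```

>>> move_arm:
  moves:
    - {"turn": [0, 0, 0], "translation": [0, 0, 0], "hand": 0}
    - {"turn": [0, 0, 0], "translation": [0, 0, 0], "hand": 0}
    - {"turn": [0, 0, 0], "translation": [0, 0, -20], "hand": 0}
    - {"turn": [0, 0, 0], "translation": [0, 0, -40], "hand": 0}
    - {"turn": [0, 0, 0], "translation": [0, 0, -40], "hand": 0}
    - {"turn": [0, 0, 0], "translation": [0, 0, -40], "hand": 0}
    - {"turn": [0, 0, 0], "translation": [0, 0, -40], "hand": 0}
    - {"turn": [0, 0, 0], "translation": [0, 0, -20], "hand": 0}
    - {"turn": [0, 0, 0], "translation": [0, 0, 0], "hand": 0}
    - {"turn": [0, 0, 0], "translation": [0, 0, 0], "hand": 0}

```text
time_s: 9.68
eef_pos: [512.0, -338.7, 228.5]
ee_rot: [0.001, 0.963, 0.269, 0.0]
force: [0.1, -0.6, -5.1]
grip_width: 0.276
grip_force: 50.0
```

Run:
```python
from geo import *
plan([462,11.3,200],1.735)
c=cam('wrist'); save(c,'w5'); p,R,s=pose(); print(s['grip_width'],s['grip_force'])
P,px,ok=cloud(c); L=(P-p)@R; m=ok&(abs(L[:,1])<16)&(abs(L[:,0])<112)&(L[:,2]>-30)&(L[:,2]<10)
Q=L[m]; r=cv2.minAreaRect(Q[:,:2].astype('f4')); print(len(Q),r,np.median(Q,0))
k=np.abs(Q[:,1])<8; print(np.polyfit(Q[k,0],Q[k,2],1),Q[k,0].min(),Q[k,0].max())
```

```text
t 9.6833 pos [ 512.  -338.7  228.5] yaw 0.545 J [-0.77  0.53  1.24 -0.    1.37  0.25] F [ 0.1 -0.6 -5.1] | delta [ 138.6 -325.2   28. ] turn [ 1.00e-03  1.00e-03 -1.19e+00]
0.27358133088314085 50.117958784103394
28551 ((34.928184509277344, -0.5848884582519531), (31.97043228149414, 129.61526489257812), 88.57721710205078) [ 46.68537997   0.92659385 -16.50499958]
[ -0.0420932 -13.6181924] -29.823409056188552 99.77189288864354
```

Run:
```python
from geo import *
for n in ['w4','w5']:
    c=load(n); P,px,ok=cloud(c); m=ok&(abs(P[:,2])<8)&(np.hypot(P[:,0]-520,P[:,1]+335)<250); Q=P[m]
    A=np.c_[Q[:,:2]-[512,-338],np.ones(len(Q))]; g=np.linalg.lstsq(A,Q[:,2],rcond=None)[0]; print(n,g, 'slope along tool x',g[:2]@[np.cos(.545),np.sin(.545)])
c=load('w4'); P,px,ok=cloud(c); m=sel(P,ok,512,-338,110,40,50); Q=P[m]; print(np.polyfit((Q[:,:2]-[512,-338])@[np.cos(.545),np.sin(.545)],Q[:,2],1))
```

```text
w4 [-2.26412568e-04 -1.77869527e-04  5.91512666e-01] slope along tool x -0.00028582234680051195
w5 [-0.00230982 -0.00092624  0.75317805] slope along tool x -0.0024553710822316174
[6.47160728e-04 4.52643338e+01]
```

The level sits in the hand with its +x end 0.042 rad high, so I'll correct that on the way. Carrying it over the wheelhead.

>>> move_arm:
  moves:
    - {"turn": [0, 0, 0], "translation": [15.4, -36.1, 0], "hand": 0}
    - {"turn": [0, 0, 0], "translation": [15.4, -36.1, 0], "hand": 0}
    - {"turn": [0, 0, 0], "translation": [15.4, -36.1, 0], "hand": 0}
    - {"turn": [0, 0, 0], "translation": [15.4, -36.1, 0], "hand": 0}
    - {"turn": [0, 0, 0], "translation": [15.4, -36.1, 0], "hand": 0}
    - {"turn": [0, 0, 0], "translation": [15.4, -36.1, 0], "hand": 0}
    - {"turn": [0, 0, 0], "translation": [15.4, -36.1, 0], "hand": 0}
    - {"turn": [0, 0, 0], "translation": [15.4, -36.1, 0], "hand": 0}
    - {"turn": [0, 0, 0], "translation": [15.4, -36.1, 0], "hand": 0}

```text
time_s: 10.48
eef_pos: [460.6, 12.9, 225.9]
ee_rot: [-0.001, 0.963, 0.269, -0.002]
force: [1.7, 0.4, -4.1]
grip_width: 0.271
grip_force: 50.5
```

>>> move_arm:
  moves:
    - {"turn": [0, 0, -0.119], "translation": [0, 0, 0], "hand": 0}
    - {"turn": [0, 0, -0.119], "translation": [0, 0, 0], "hand": 0}
    - {"turn": [0, 0, -0.119], "translation": [0, 0, 0], "hand": 0}
    - {"turn": [0, 0, -0.119], "translation": [0, 0, 0], "hand": 0}
    - {"turn": [0, 0, -0.119], "translation": [0, 0, 0], "hand": 0}
    - {"turn": [0, 0, -0.119], "translation": [0, 0, 0], "hand": 0}
    - {"turn": [0, 0, -0.119], "translation": [0, 0, 0], "hand": 0}
    - {"turn": [0, 0, -0.119], "translation": [0, 0, 0], "hand": 0}
    - {"turn": [0, 0, -0.119], "translation": [0, 0, 0], "hand": 0}
    - {"turn": [0, 0, -0.119], "translation": [0, 0, 0], "hand": 0}

```text
time_s: 11.32
eef_pos: [461.3, 11.2, 225.8]
ee_rot: [-0.002, 0.645, 0.765, -0.001]
force: [-0.3, 0.1, -3.7]
grip_width: 0.275
grip_force: 50.9
```

>>> move_arm:
  moves:
    - {"turn": [0, -0.04, 0], "translation": [0, 0, 20], "hand": 0}
    - {"turn": [0, 0, 0], "translation": [0, 0, 20], "hand": 0}
    - {"turn": [0, 0, 0], "translation": [0, 0, 10], "hand": 0}
    - {"turn": [0, 0, 0], "translation": [0, 0, 0], "hand": 0}
    - {"turn": [0, 0, 0], "translation": [0, 0, 0], "hand": 0}
    - {"turn": [0, 0, 0], "translation": [0, 0, 0], "hand": 0}

```text
time_s: 11.82
eef_pos: [462.4, 9.7, 177.9]
ee_rot: [0.015, 0.647, 0.762, -0.013]
force: [0.0, -0.5, -3.3]
grip_width: 0.275
grip_force: 50.9
```

Run:
```python
from geo import *
plan([462,11.3,136],1.735)
c=cam('wrist'); save(c,'w6'); p,R,s=pose(); print(s['grip_width'],s['grip_force'])
P,px,ok=cloud(c); L=(P-p)@R; m=ok&(abs(L[:,1])<16)&(abs(L[:,0])<112)&(L[:,2]>-30)&(L[:,2]<0)
Q=P[m]; d=(Q[:,:2]-p[:2])@[np.cos(1.735),np.sin(1.735)]; e=(Q[:,:2]-p[:2])@[-np.sin(1.735),np.cos(1.735)]
k=(d>-20)&(abs(e)<10); print(np.polyfit(d[k],Q[k,2],1),d.min(),d.max()); 
for a in (20,45,70,90): kk=abs(d-a)<6; print(a,(e[kk].min()+e[kk].max())/2,np.median(Q[kk,2]))
```

```text
t 11.8167 pos [462.4   9.7 177.9] yaw 1.735 J [-0.21  0.25  1.78 -0.04  1.09 -0.36] F [ 0.  -0.5 -3.3] | delta [ 3.3 -0.2 41.8] turn [-0.    0.04 -0.  ]
0.27171435163604185 50.88042676448822
[-2.95233848e-02  1.91064445e+02] -29.55369714487961 99.54190350444553
20 -0.03688695121420604 190.62026120381643
45 -0.041444837296116255 190.41384436686144
70 -0.04346981997978183 189.05013970040432
90 -0.19458176426181595 188.00620099851676
```

Run:
```python
from geo import *
p,R,s=pose(); p5=np.array([512,-338.7,228.5]);y=.545;R5=np.array([[np.cos(y),np.sin(y),0],[np.sin(y),-np.cos(y),0],[0,0,-1]])
for n,p,R in [('w5',p5,R5),('w6',p,R)]:
    c=load(n); P,px,ok=cloud(c); L=(P-p)@R
    for a in (0,20,45,70,90):
        m=ok&(abs(L[:,1])<9)&(abs(L[:,0]-a)<5)&(L[:,2]>-30)&(L[:,2]<0); print(n,a,np.median(L[m,2]))
```

```text
w5 0 -13.042450707917126
w5 20 -13.087312827712054
w5 45 -14.770842097558926
w5 70 -14.720925940793052
w5 90 -14.722869886459648
w6 0 -12.6366580584118
w6 20 -12.737404979636151
w6 45 -13.940800592442052
w6 70 -13.587634607380538
w6 90 -13.376875522629117
```

No real tilt: the earlier slope came from the recessed vial window. Undoing the correction and lowering.

>>> move_arm:
  moves:
    - {"turn": [0, 0.042, 0], "translation": [0, 0, 0], "hand": 0}
    - {"turn": [0, 0, 0], "translation": [1.6, 0, 15], "hand": 0}
    - {"turn": [0, 0, 0], "translation": [0, 0, 15], "hand": 0}
    - {"turn": [0, 0, 0], "translation": [0, 0, 6], "hand": 0}
    - {"turn": [0, 0, 0], "translation": [0, 0, 3], "hand": 0}
    - {"turn": [0, 0, 0], "translation": [0, 0, 0], "hand": 0}
    - {"turn": [0, 0, 0], "translation": [0, 0, 0], "hand": 0}

```text
time_s: 12.45
eef_pos: [462.5, 11.4, 139.6]
ee_rot: [-0.0, 0.647, 0.763, 0.001]
force: [0.1, -0.1, -3.9]
grip_width: 0.279
grip_force: 50.8
```

>>> move_arm:
  moves:
    - {"turn": [0, 0, 0], "translation": [0, 0, 1.5], "hand": 0}
    - {"turn": [0, 0, 0], "translation": [0, 0, 0], "hand": 0}

```text
time_s: 12.62
eef_pos: [462.4, 11.4, 137.8]
ee_rot: [-0.0, 0.647, 0.763, 0.001]
force: [0.0, 0.3, -3.5]
grip_width: 0.275
grip_force: 50.8
```

>>> move_arm:
  moves:
    - {"turn": [0, 0, 0], "translation": [0, 0, 1.5], "hand": 0}
    - {"turn": [0, 0, 0], "translation": [0, 0, 0], "hand": 0}

```text
time_s: 12.78
eef_pos: [462.1, 11.4, 135.9]
ee_rot: [-0.001, 0.647, 0.763, 0.001]
force: [-0.7, -0.8, -3.8]
grip_width: 0.273
grip_force: 50.8
```

>>> move_arm:
  moves:
    - {"turn": [0, 0, 0], "translation": [0, 0, 0.7], "hand": 0}
    - {"turn": [0, 0, 0], "translation": [0, 0, 0], "hand": 0}

```text
time_s: 12.95
eef_pos: [462.2, 11.5, 135.5]
ee_rot: [-0.001, 0.647, 0.763, 0.001]
force: [-2.0, 1.5, 1.5]
grip_width: 0.272
grip_force: 51.5
```

>>> move_arm:
  moves:
    - {"turn": [0, 0, 0], "translation": [0, 0, 0.3], "hand": 0}
    - {"turn": [0, 0, 0], "translation": [0, 0, 0], "hand": 1}
    - {"turn": [0, 0, 0], "translation": [0, 0, 0], "hand": 1}
    - {"turn": [0, 0, 0], "translation": [0, 0, 0], "hand": 1}
    - {"turn": [0, 0, 0], "translation": [0, 0, 0], "hand": 1}
    - {"turn": [0, 0, 0], "translation": [0, 0, 0], "hand": 1}
    - {"turn": [0, 0, 0], "translation": [0, 0, -30], "hand": 1}
    - {"turn": [0, 0, 0], "translation": [0, 0, -40], "hand": 1}
    - {"turn": [0, 0, 0], "translation": [0, 0, -40], "hand": 1}
    - {"turn": [0, 0, 0], "translation": [0, 0, -40], "hand": 1}

```text
time_s: 13.78
eef_pos: [461.7, 11.2, 286.8]
ee_rot: [-0.001, 0.647, 0.763, 0.001]
force: [0.6, -0.3, -0.1]
grip_width: 1.002
grip_force: 0.0
```

>>> move_arm:
  moves:
    - {"turn": [0, 0, 0], "translation": [0, 0, 0], "hand": 1}
    - {"turn": [0, 0, 0], "translation": [0, 0, 0], "hand": 1}
    - {"turn": [0, 0, 0], "translation": [0, 0, 0], "hand": 1}
    - {"turn": [0, 0, 0], "translation": [0, 0, 0], "hand": 1}
    - {"turn": [0, 0, 0], "translation": [0, 0, 0], "hand": 1}
    - {"turn": [0, 0, 0], "translation": [0, 0, 0], "hand": 1}
    - {"turn": [0, 0, 0], "translation": [0, 0, 0], "hand": 1}
    - {"turn": [0, 0, 0], "translation": [0, 0, 0], "hand": 1}

```text
time_s: 14.45
eef_pos: [462.1, 11.1, 284.6]
ee_rot: [-0.001, 0.647, 0.763, 0.0]
force: [-0.0, 0.2, 0.3]
grip_width: 1.001
grip_force: 0.0
```

```bash
cat > lv.py <<'E'
from geo import *
def level(c,top=149.5):
    P,px,ok=cloud(c); m=sel(P,ok,462,11,112,top-6,top+6); Q=P[m]; return cv2.minAreaRect(Q[:,:2].astype('f4')),np.median(Q[:,2]),len(Q)
def strip(c,o,t,name,z=145,n=60):
    "rectify the vial window: 0.1 mm per pixel along level, output n*... picture"
    ax=np.array([np.cos(t),np.sin(t),0]); ay=np.array([-np.sin(t),np.cos(t),0])
    xs=np.arange(-40,40,.1); ys=np.arange(-14,14,.1); X,Y=np.meshgrid(xs,ys)
    W=np.array([o[0],o[1],z])+X.ravel()[:,None]*ax+Y.ravel()[:,None]*ay
    uv=proj(c,W).astype('f4'); im=cv2.remap(c['image'],uv[:,0].reshape(X.shape),uv[:,1].reshape(X.shape),cv2.INTER_CUBIC)
    cv2.imwrite(name,im); return im
E
python3 - <<'E'
from lv import *
plan([462,11.3,260],1.735)
c=cam('wrist'); save(c,'w7'); print(level(c)); im=strip(c,(462,11.3),1.735,'pics/s7.png')
cv2.imwrite('pics/w7.png',np.vstack([cv2.resize(c['image'],(800,500))[:320],im]))
E
```

```text
t 14.45 pos [462.1  11.1 284.6] yaw 1.735 J [-0.23  0.15  1.62  0.    1.38 -0.4 ] F [-0.   0.2  0.3] | delta [ 0.1 -0.1 24.6] turn [-0.001 -0.002 -0.   ]
(((462.2762756347656, 11.289695739746094), (24.173908233642578, 199.8275604248047), 9.341021537780762), np.float64(149.75412738912777), 7256)
```

View pics/w7.png

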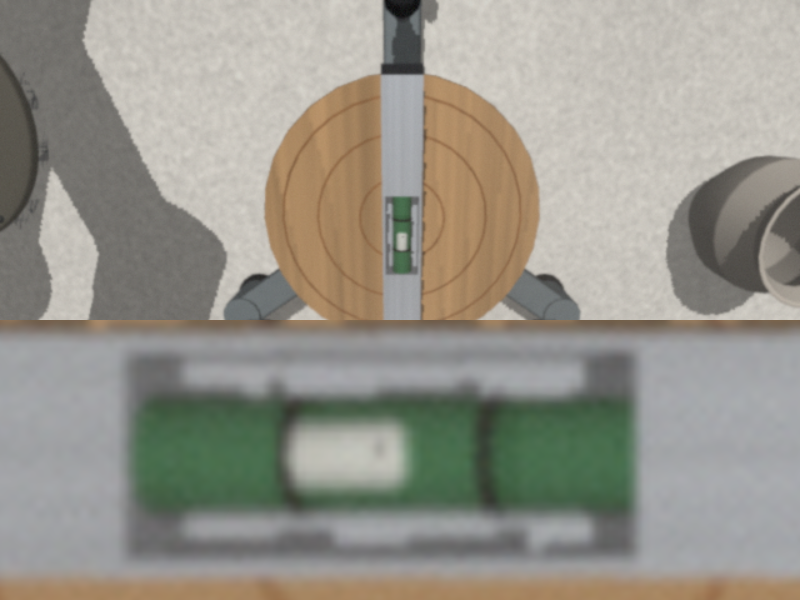

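The level lies across the middle of the head: centre (462.3,11.3), heading 1.734. In the strip the lines are at 290 and 487, mid 388.5, and the bubble spans 287 to 410. That puts it about 4 mm toward the fixed feet, so the knob needs roughly 1.24 rad clockwise. Going to the knob.

>>> move_arm:
  moves:
    - {"turn": [0, 0, 0], "translation": [36, 0, 0], "hand": 1}
    - {"turn": [0, 0, 0], "translation": [36, 0, 0], "hand": 1}
    - {"turn": [0, 0, 0], "translation": [36, 0, 0], "hand": 1}
    - {"turn": [0, 0, 0], "translation": [36, 0, 0], "hand": 1}
    - {"turn": [0, 0, 0], "translation": [36, 0, 0], "hand": 1}
    - {"turn": [0, 0, 0], "translation": [37, 0, 0], "hand": 1}
    - {"turn": [0, 0, -0.12], "translation": [0, 0, 0], "hand": 1}
    - {"turn": [0, 0, -0.12], "translation": [0, 0, 0], "hand": 1}
    - {"turn": [0, 0, -0.12], "translation": [0, 0, 0], "hand": 1}
    - {"turn": [0, 0, -0.12], "translation": [0, 0, 0], "hand": 1}

```text
time_s: 15.33
eef_pos: [426.6, 225.5, 285.2]
ee_rot: [-0.001, 0.444, 0.896, 0.001]
force: [-0.2, -0.2, -0.3]
grip_width: 1.0
grip_force: 0.0
```

>>> move_arm:
  moves:
    - {"turn": [0, 0, -0.12], "translation": [0, 0, 20], "hand": 1}
    - {"turn": [0, 0, -0.12], "translation": [0, 0, 20], "hand": 1}
    - {"turn": [0, 0, -0.12], "translation": [0, 0, 20], "hand": 1}
    - {"turn": [0, 0, -0.12], "translation": [0, 0, 20], "hand": 1}
    - {"turn": [0, 0, -0.045], "translation": [0, 0, 0], "hand": 1}
    - {"turn": [0, 0, 0], "translation": [0, 0, 0], "hand": 1}
    - {"turn": [0, 0, 0], "translation": [0, 0, 0], "hand": 1}

```text
time_s: 15.92
eef_pos: [426.9, 225.4, 205.6]
ee_rot: [-0.0, 0.2, 0.98, 0.001]
force: [-0.1, 0.2, 0.2]
grip_width: 0.999
grip_force: 0.0
```

Run:
```python
from lv import *
c=cam('wrist'); save(c,'w8'); P,px,ok=cloud(c)
m=sel(P,ok,426,228,35,101,112); Q=P[m]; r=cv2.minAreaRect(Q[:,:2].astype('f4')); print(len(Q),np.median(Q,0),r)
t=np.cov(Q[:,:2].T); w,V=np.linalg.eigh(t); a=np.arctan2(V[1,1],V[0,1])%np.pi; print('wing heading',a)
plan([*r[0],98],a)
```

```text
1233 [424.70706346 228.48695816 105.97716944] ((426.5113525390625, 228.04812622070312), (12.750151634216309, 47.222694396972656), 66.6691665649414)
wing heading 2.727773240626718
t 15.9667 pos [427.  225.5 205.9] yaw 2.738 J [ 0.24  0.26  1.69  0.    1.19 -0.93] F [-0.3 -0.3  0.1] | delta [  1.5   1.9 107.9] turn [ 0.002 -0.     0.01 ]
```

>>> move_arm:
  moves:
    - {"turn": [0, 0, 0], "translation": [1.5, 2, 36], "hand": 1}
    - {"turn": [0, 0, 0], "translation": [0, 0, 36], "hand": 1}
    - {"turn": [0, 0, 0], "translation": [0, 0, 30], "hand": 1}
    - {"turn": [0, 0, 0], "translation": [0, 0, 5], "hand": 0}
    - {"turn": [0, 0, 0], "translation": [0, 0, 0], "hand": 0}
    - {"turn": [0, 0, 0], "translation": [0, 0, 0], "hand": 0}
    - {"turn": [0, 0, 0], "translation": [0, 0, 0], "hand": 0}
    - {"turn": [0, 0, 0], "translation": [0, 0, 0], "hand": 0}
    - {"turn": [0, 0, 0], "translation": [0, 0, 0], "hand": 0}
    - {"turn": [0, 0, 0], "translation": [0, 0, 0], "hand": 0}
  grip_force: 30

```text
time_s: 16.8
eef_pos: [426.7, 228.1, 99.6]
ee_rot: [0.001, 0.2, 0.98, 0.001]
force: [-1.5, -1.6, 7.8]
grip_width: 0.142
grip_force: 32.7
```

>>> move_arm:
  moves:
    - {"turn": [0, 0, 0], "translation": [0, 0, 0], "hand": 0}
    - {"turn": [0, 0, 0], "translation": [0, 0, 0], "hand": 0}

```text
time_s: 16.97
eef_pos: [426.7, 228.1, 99.6]
ee_rot: [0.001, 0.2, 0.98, 0.001]
force: [-0.8, -1.5, 7.6]
grip_width: 0.15
grip_force: 32.7
```

>>> move_arm:
  moves:
    - {"turn": [0, 0, 0.105], "translation": [0, 0, 0], "hand": 0}
    - {"turn": [0, 0, 0.105], "translation": [0, 0, 0], "hand": 0}
    - {"turn": [0, 0, 0.105], "translation": [0, 0, 0], "hand": 0}
    - {"turn": [0, 0, 0.105], "translation": [0, 0, 0], "hand": 0}
    - {"turn": [0, 0, 0.105], "translation": [0, 0, 0], "hand": 0}
    - {"turn": [0, 0, 0.105], "translation": [0, 0, 0], "hand": 0}
    - {"turn": [0, 0, 0.105], "translation": [0, 0, 0], "hand": 0}
    - {"turn": [0, 0, 0.105], "translation": [0, 0, 0], "hand": 0}
    - {"turn": [0, 0, 0.105], "translation": [0, 0, 0], "hand": 0}
    - {"turn": [0, 0, 0.105], "translation": [0, 0, 0], "hand": 0}

```text
time_s: 17.8
eef_pos: [426.7, 227.9, 99.5]
ee_rot: [0.0, 0.666, 0.746, 0.001]
force: [-0.8, -2.2, 7.1]
grip_width: 0.143
grip_force: 32.5
```

>>> move_arm:
  moves:
    - {"turn": [0, 0, 0.105], "translation": [0, 0, 0], "hand": 0}
    - {"turn": [0, 0, 0.105], "translation": [0, 0, 0], "hand": 0}
    - {"turn": [0, 0, 0], "translation": [0, 0, 0], "hand": 0}
    - {"turn": [0, 0, 0], "translation": [0, 0, 0], "hand": 0}

```text
time_s: 18.13
eef_pos: [426.7, 227.9, 99.5]
ee_rot: [-0.0, 0.739, 0.674, 0.001]
force: [-0.9, -4.1, 7.6]
grip_width: 0.148
grip_force: 32.6
```

Run:
```python
from lv import *
plan([426.5,228,200]); s=sense(); print(s['grip_width'],s['force'],s['wrist_torque'])
```

```text
t 18.1333 pos [426.7 227.9  99.5] yaw 1.479 J [0.25 0.41 1.8  0.   0.93 0.34] F [-0.9 -4.1  7.6] | delta [ 3.000e-01 -1.000e-01 -1.005e+02] turn [ 0.001 -0.002 -0.   ]
0.1478033892898579 [-0.91799159 -4.08785974  7.63628942] [-0.58698693  0.18837913 -0.07615902]
```

>>> move_arm:
  moves:
    - {"turn": [0, 0, 0], "translation": [0, 0, 0], "hand": 1}
    - {"turn": [0, 0, 0], "translation": [0, 0, 0], "hand": 1}
    - {"turn": [0, 0, 0], "translation": [0, 0, 0], "hand": 1}
    - {"turn": [0, 0, 0], "translation": [0, 0, 0], "hand": 1}
    - {"turn": [0, 0, 0], "translation": [0, 0, 0], "hand": 1}
    - {"turn": [0, 0, 0], "translation": [0, 0, -37], "hand": 1}
    - {"turn": [0, 0, 0], "translation": [0, 0, -37], "hand": 1}
    - {"turn": [0, 0, 0], "translation": [0, 0, -37], "hand": 1}
    - {"turn": [0, 0, 0], "translation": [0, 0, -37], "hand": 1}
    - {"turn": [0, 0, -0.1], "translation": [0, 0, -37], "hand": 1}

```text
time_s: 18.97
eef_pos: [425.7, 227.6, 285.3]
ee_rot: [-0.001, 0.704, 0.71, 0.001]
force: [1.0, 0.1, -0.1]
grip_width: 1.002
grip_force: 0.0
```

>>> move_arm:
  moves:
    - {"turn": [0, 0, -0.1], "translation": [0, 0, 0], "hand": 1}
    - {"turn": [0, 0, -0.057], "translation": [0, 0, 0], "hand": 1}
    - {"turn": [0, 0, 0], "translation": [-36, 0, 0], "hand": 1}
    - {"turn": [0, 0, 0], "translation": [-36, 0, 0], "hand": 1}
    - {"turn": [0, 0, 0], "translation": [-36, 0, 0], "hand": 1}
    - {"turn": [0, 0, 0], "translation": [-36, 0, 0], "hand": 1}
    - {"turn": [0, 0, 0], "translation": [-36, 0, 0], "hand": 1}
    - {"turn": [0, 0, 0], "translation": [-36, 0, 0], "hand": 1}
    - {"turn": [0, 0, 0], "translation": [0, 0, 0], "hand": 1}
    - {"turn": [0, 0, 0], "translation": [0, 0, 0], "hand": 1}

```text
time_s: 19.8
eef_pos: [461.9, 13.3, 282.7]
ee_rot: [-0.001, 0.647, 0.762, 0.001]
force: [-0.1, 1.1, -0.2]
grip_width: 1.003
grip_force: 0.0
```

```bash
cat >> lv.py <<'E'
def bubble(im):
    g=im[110:170].astype(float).mean(0); w=g.min(1)  # white: all channels high
    x=np.arange(800)/10-40; k=(abs(x)<24); thr=(w[k].max()+np.median(w[k]))/2; b=x[k&(w>thr)]
    d=im[75:95].astype(float).mean(0).sum(1)+im[185:205].astype(float).mean(0).sum(1); d=d-cv2.GaussianBlur(d[None],(0,0),25)[0]
    f=lambda lo,hi:(lambda kk:x[kk][np.argmin(d[kk])])((x>lo)&(x<hi)); l,r=f(-14,-6),f(6,14)
    print('bubble ends',b.min(),b.max(),'lines',l,r,'bubble',(b.min()+b.max())/2-(l+r)/2)
E
python3 - <<'E'
from lv import *
bubble(cv2.imread('pics/s7.png'))
c=cam('wrist'); save(c,'w9'); r=level(c); print(r)
im=strip(c,r[0][0],np.pi/2+np.radians(r[0][2]),'pics/s9.png'); bubble(im); plan([462,11,285],1.735)
E
```

```text
bubble ends -10.8 23.9 lines -10.3 9.700000000000003 bubble 6.849999999999998
(((462.4768981933594, 10.266777038574219), (24.176822662353516, 199.06179809570312), 9.33788013458252), np.float64(150.30449104389868), 7282)
bubble ends -7.5 4.299999999999997 lines -10.2 9.200000000000003 bubble -1.1000000000000032
t 19.85 pos [461.8  14.5 282.8] yaw 1.736 J [-0.22  0.15  1.62  0.    1.37 -0.39] F [0.5 0.6 0.2] | delta [-3.4 -0.4 -2.2] turn [-0.    -0.002  0.001]
```

View pics/s9.png

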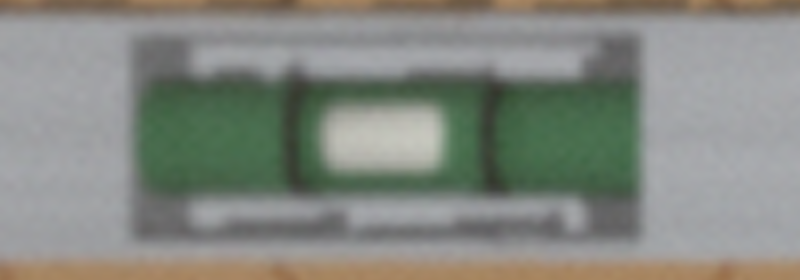

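In the strip the lines are at 293 and 490 and the bubble spans 320 to 446, so it is about -0.9 mm. I'll look from straight above to remove parallax, and let it settle.

>>> move_arm:
  moves:
    - {"turn": [0, 0, 0], "translation": [-39, 0, 0], "hand": 1}
    - {"turn": [0, 0, 0], "translation": [-39, 0, 0], "hand": 1}
    - {"turn": [0, 0, 0], "translation": [0, 0, 0], "hand": 1}
    - {"turn": [0, 0, 0], "translation": [0, 0, 0], "hand": 1}
    - {"turn": [0, 0, 0], "translation": [0, 0, 0], "hand": 1}
    - {"turn": [0, 0, 0], "translation": [0, 0, 0], "hand": 1}
    - {"turn": [0, 0, 0], "translation": [0, 0, 0], "hand": 1}
    - {"turn": [0, 0, 0], "translation": [0, 0, 0], "hand": 1}

```text
time_s: 20.52
eef_pos: [474.7, -61.3, 282.9]
ee_rot: [-0.001, 0.645, 0.764, 0.001]
force: [-0.2, -0.3, 0.3]
grip_width: 0.998
grip_force: 0.0
```

Run:
```python
from lv import *
for i in range(3):
    c=cam('wrist'); im=strip(c,(462.4,11.3),1.735,f'pics/s10{i}.png'); bubble(im)
save(c,'w10'); print(level(c),c['o']); plan([426.5,228,285],1.479)
```

```text
bubble ends -7.5 4.299999999999997 lines -10.5 8.700000000000003 bubble -0.7000000000000028
bubble ends -7.5 4.299999999999997 lines -10.7 8.700000000000003 bubble -0.6000000000000032
bubble ends -7.5 4.399999999999999 lines -10.7 8.799999999999997 bubble -0.5999999999999996
(((465.853271484375, -10.522605895996094), (24.192651748657227, 159.2665252685547), 9.31438159942627), np.float64(150.2838160644916), 6610) [462.63466172  11.57797094 407.15568795]
t 20.6667 pos [474.7 -61.9 282.8] yaw 1.737 J [-0.38  0.19  1.57  0.    1.38 -0.54] F [-0.3 -0.3 -0. ] | delta [293.9   0.5  -1.6] turn [-0.    -0.002  0.258]
```

>>> move_arm:
  moves:
    - {"turn": [0, 0, 0], "translation": [29, 0.3, 0], "hand": 0}
    - {"turn": [0, 0, 0], "translation": [0, 0, 20], "hand": 0}
    - {"turn": [0, 0, 0], "translation": [0, 0, 20], "hand": 0}
    - {"turn": [0, 0, 0], "translation": [0, 0, 20], "hand": 0}
    - {"turn": [0, 0, 0], "translation": [0, 0, 20], "hand": 0}
    - {"turn": [0, 0, 0], "translation": [0, 0, 15], "hand": 0}
    - {"turn": [0, 0, 0], "translation": [0, 0, 10], "hand": 0}
    - {"turn": [0, 0, 0], "translation": [0, 0, 5], "hand": 0}
    - {"turn": [0, 0, 0], "translation": [0, 0, 0], "hand": 0}
    - {"turn": [0, 0, 0], "translation": [0, 0, 0], "hand": 0}

```text
time_s: 21.5
eef_pos: [470.4, -33.5, 173.3]
ee_rot: [-0.001, 0.646, 0.763, 0.001]
force: [0.7, -0.4, -0.8]
grip_width: -0.001
grip_force: 0.0
```

Run:
```python
from lv import *
plan([469.7,-33.1,169],1.735); print(sense()['grip_width'])
```

```text
t 21.5 pos [470.4 -33.5 173.3] yaw 1.737 J [-0.32  0.28  1.76  0.    1.1  -0.49] F [ 0.7 -0.4 -0.8] | delta [ 0.5 -0.7  4.3] turn [ 0.    -0.002  0.002]
-0.0005513614011054062
```

>>> move_arm:
  moves:
    - {"turn": [0, 0, 0], "translation": [0.5, -0.7, 1.5], "hand": 0}
    - {"turn": [0, 0, 0], "translation": [0, 0, 1.0], "hand": 0}
    - {"turn": [0, 0, 0], "translation": [0, 0, 0], "hand": 0}
    - {"turn": [0, 0, 0], "translation": [0, 0, 0], "hand": 0}

```text
time_s: 21.83
eef_pos: [469.5, -33.1, 170.6]
ee_rot: [-0.001, 0.646, 0.763, 0.001]
force: [-0.1, 0.3, -0.1]
grip_width: -0.0
grip_force: 0.0
```

>>> move_arm:
  moves:
    - {"turn": [0, 0, 0], "translation": [0, 0, 0.8], "hand": 0}
    - {"turn": [0, 0, 0], "translation": [0, 0, 0], "hand": 0}
    - {"turn": [0, 0, 0], "translation": [0, 0, 0], "hand": 0}

```text
time_s: 22.08
eef_pos: [469.5, -33.1, 169.6]
ee_rot: [-0.001, 0.646, 0.763, 0.001]
force: [0.5, -0.6, -0.3]
grip_width: 0.004
grip_force: 0.0
```

>>> move_arm:
  moves:
    - {"turn": [0, 0, 0], "translation": [0, 0, 0.5], "hand": 0}
    - {"turn": [0, 0, 0], "translation": [0, 0, 0], "hand": 0}
    - {"turn": [0, 0, 0], "translation": [0, 0, 0], "hand": 0}

```text
time_s: 22.33
eef_pos: [469.5, -33.0, 169.0]
ee_rot: [-0.001, 0.646, 0.763, 0.001]
force: [-0.7, 0.1, 0.7]
grip_width: 0.002
grip_force: 0.1
```

>>> move_arm:
  moves:
    - {"turn": [0, 0, 0], "translation": [0, 0, 0.4], "hand": 0}
    - {"turn": [0, 0, 0], "translation": [0, 0, 0], "hand": 0}
    - {"turn": [0, 0, 0], "translation": [0, 0, 0], "hand": 0}

```text
time_s: 22.58
eef_pos: [469.5, -33.1, 169.0]
ee_rot: [-0.001, 0.646, 0.763, 0.001]
force: [-1.6, 0.4, 4.5]
grip_width: 0.002
grip_force: 2.7
```

>>> move_arm:
  moves:
    - {"turn": [0, 0, 0], "translation": [0, 0, 0.5], "hand": 0}
    - {"turn": [0, 0, 0], "translation": [0, 0, 0], "hand": 0}
    - {"turn": [0, 0, 0], "translation": [0, 0, 0], "hand": 0}
    - {"turn": [0, 0, 0], "translation": [0, 0, 0], "hand": 0}

```text
time_s: 22.92
eef_pos: [469.6, -33.0, 169.0]
ee_rot: [-0.0, 0.646, 0.763, 0.001]
force: [-3.2, 0.3, 10.1]
grip_width: -0.004
grip_force: 5.1
```

>>> move_arm:
  moves:
    - {"turn": [0, 0, 0], "translation": [0, 0, 0], "hand": 0}
    - {"turn": [0, 0, 0], "translation": [0, 0, 0], "hand": 0}
    - {"turn": [0, 0, 0], "translation": [0, 0, 0], "hand": 0}
    - {"turn": [0, 0, 0], "translation": [0, 0, 0], "hand": 0}
    - {"turn": [0, 0, 0], "translation": [0, 0, 0], "hand": 0}
    - {"turn": [0, 0, 0], "translation": [0, 0, 0], "hand": 0}
    - {"turn": [0, 0, 0], "translation": [0, 0, 0], "hand": 0}
    - {"turn": [0, 0, 0], "translation": [0, 0, 0], "hand": 0}
    - {"turn": [0, 0, 0], "translation": [0, 0, 0], "hand": 0}
    - {"turn": [0, 0, 0], "translation": [0, 0, 0], "hand": 0}

```text
time_s: 23.75
eef_pos: [469.6, -33.1, 168.9]
ee_rot: [-0.0, 0.646, 0.763, 0.001]
force: [-3.1, 1.4, 10.4]
grip_width: -0.002
grip_force: 5.1
```

Run:
```python
from lv import *
F=[]
for i in range(6):
    c=cam('wrist'); im=strip(c,(462.4,11.3),1.735,'pics/s11.png'); bubble(im); F.append(sense()['force'])
print(np.mean(F,0),sense()['time_s'],level(c)); save(c,'w11')
cv2.imwrite('pics/w11.png',np.vstack([cv2.resize(c['image'],(800,500))[:320],im]))
```

```text
bubble ends -8.399999999999999 23.9 lines -11.100000000000001 8.5 bubble 9.05
bubble ends -8.399999999999999 23.9 lines -10.899999999999999 8.5 bubble 8.95
bubble ends -8.399999999999999 23.9 lines -11.100000000000001 8.600000000000001 bubble 9.0
bubble ends -8.399999999999999 23.9 lines -10.899999999999999 8.600000000000001 bubble 8.899999999999999
bubble ends -8.399999999999999 23.9 lines -10.899999999999999 8.399999999999999 bubble 9.0
bubble ends -8.5 23.9 lines -10.899999999999999 8.399999999999999 bubble 8.95
[-3.42645778  1.21005988 10.19975588] 24.05 (((465.6845397949219, -8.519767761230469), (24.26798439025879, 163.0410919189453), 9.217968940734863), np.float64(150.154026527006), 12800)
```

View pics/w11.png

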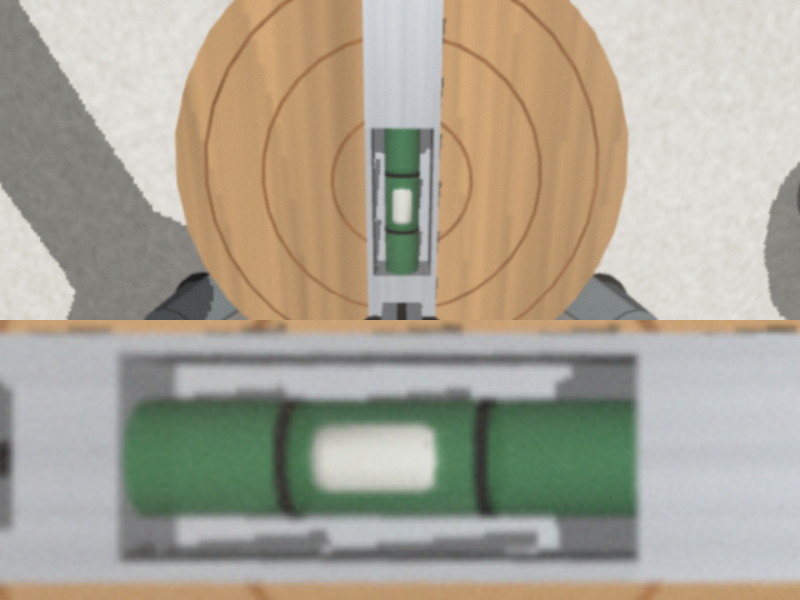

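Under a steady 10.2 N press the lines are at 284 and 484 and the bubble spans 311 to 437. It is clearly between them at about -1.0 mm, and settled. Handing in while still pressing.

```bash
python3 -c "
from rig import finish_job,sense
print(sense()['force']); print(finish_job())"
```

```text
[-2.81341685  1.83627198  9.45930965]
the job is handed in; nothing more can be done
None
```

I handed the job in with the leg against its stop, the level lying across the middle of the wheelhead along the leg, the bubble about 1 mm off centre (limit 2.2 mm) and the arm still pressing at about 10 N, after about 24 s of the 72 s allowed.

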